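# Seat the drill-jig cover on its locating pin and hold it pressed home

## Task

Pick up the plywood cover with the straight grip bar and fit it on the drilling jig: lined up with the jig, slide it over the steel locating pin until the socket in its underside drops on. Then press it down against the sprung rails until it is fully home on the jig, and finish still holding it and pressing it down; do not let go. Leave the other things on the bench where they are.

Things in the scene. Friction and masses are not known exactly. Their poses are not given: they have to be found in the camera images.
- cover: Loose plywood plate 110 (x) x 140 (y) x 16 mm, 0.25-0.4 kg, small steel drill bushes near its corners; on top, centred, a wooden grip bar 22 (x) x 80 (y) x 34 mm high (top 50 mm above underside). In the underside's centre a blind round socket, 14 mm wide, 14.5 deep, mouth bevelled 1.5 mm. Origin: centre of underside, on the socket axis; z up. Lies flat; fits either way round.
- jig: Fixed wooden base 140 (x) x 200 (y) x 30 mm high. A channel along y, between two flat lands (tops 30 mm above the bench, centred 54.5 mm either side of the middle, 31 wide), holds two sprung rails and, between them, the pin's carriage. Origin: centre of underside, at bench height; z up. The cover's y goes along the jig's y; half-turned is as good.
- pin_tip (a point): Centre of the top of the upright, fixed steel pin: 12 mm diameter, top edge bevelled 2 mm (flat 8 mm across). The tip is 43 mm above the bench: 8 mm above the raised rails, 13 above the lands. It stands on the jig's middle line (along y), up to 25 mm from the jig's centre. The cover hides it during fitting.
- rails (a joint): Two sprung aluminium rails (16 x 190 mm, along the jig's y, 28 mm either side of its middle). 0 m: raised, tops 35 mm above the bench; 0.005 m: fully down, level with the lands at 30 mm. Springs: 6 N to start, 12 N fully down; they lift the cover again if let go. A cover dropped on the pin rests on them, underside at 35 mm; fully home it lies on the lands, at 30 mm.
- push_pad: Bystander, loose: square plywood pad 90 x 90 x 16 mm with a round wooden knob, 52 mm high in all; no socket. Origin at underside centre. It and the cover may change places. Leave alone.
- pencil: Bystander: flat carpenter's pencil about 166 x 14 x 8 mm, lying along its x between the jig and the cover. Leave alone.
- glue: Bystander: white bottle, 60 mm diameter, 150 mm high, left of the jig. Leave alone.
- offcut: Bystander: wood offcut 70 x 45 x 28 mm, to the right, nearer the robot than the tape measure. Leave alone.
- tape: Bystander: tape measure, 65 x 34 x 62 mm high, to the right. Leave alone.
Things that resemble listed ones, but are neither listed nor needed, are in the scene too. What is shaped like the cover but green or orange is not meant. What is shaped like the jig but orange is not meant.

How it is judged:
By the outcome, as a careful person would: the job done as asked, in the order asked, and still so for the second after the job is handed in, while the arm keeps its last pose, push and grip.
It also fails if it takes over 40 s, if anything falls off the work surface, if the arm or the gripper's body presses on something with over 40 N, if the wrist force passes 120 N, or if a joint passes its speed limit or range.

## Robot

A 6-joint arm with a two-finger parallel gripper is mounted at the origin on the work surface. World frame = base frame: x ahead of the robot, y to its left, z up, the work surface at z = 0. Lengths are in m, angles in rad, forces in N, time in s.
With the tool pointing down it reaches from about 0.35 to 1 m from the base axis. Payload 7.1 kg.
Tool frame: the origin (TCP) lies between the finger pads; the fingertips stand 22 mm ahead of it and the grasp point (between the pads) lies 3 mm ahead of it; z points along the fingers, y is the line along which they close (so a half turn about z gives the same grasp; the last joint's range is limited). The gripper opens to 85 mm and grips with 20 to 120 N. Pads are 22 mm wide; open, the fingers measure 114 mm over their backs; the gripper's body (76 mm by 85 mm) begins 54 mm behind the grasp point. The pads swing forward as they close: fully open they stand 13 mm farther back than shut.
Start: joints at [-1.216, 0.423, 1.63, -0, 1.089, -0.019], TCP at [0.228, -0.582, 0.253] pointing down, gripper open.
Joint ranges: [-3, 3], [-0.9, 2.11], [0.09, 2.58], [-1.31, 4.45], [0.11, 2.69], [-2.54, 2.54]. Speed limits (rad/s): [2.39, 2.39, 3.01, 3.14, 3.14, 3.14].

## Interface

Orientations are given as a rotation vector (axis times angle).
In Python, from rig import manip gives the robot as it stands. The module is installed in compiled form; this text tells all that it offers. Calls block until the motion is done:
- manip.move_to(position, orientation): joint-space move of the TCP to a pose.
- manip.servo_line(position, orientation=None, rate=0.15): straight line of the TCP; orientation=None keeps the orientation; rate is the mean speed in m/s.
- manip.set_joints(angles): joint-space move.
- manip.command_gripper(opening, f_grip=None): finger opening in m; f_grip is the grip in N (None keeps the last); returns when the fingers have stopped.
- manip.hold(seconds).
- manip.solve_ik(position, orientation): joint angles nearest the present ones, or None.
- manip.camera(name): name is "scene" or "top" or "wrist"; returns a dict with "image" (480x640x3 uint8, red, green, blue), "fx", "fy", "cx", "cy" (pixels), "k1" (the pictures are not rectified: a ray, as slopes to the right and down, at radius r is drawn at 1 + k1 r^2 times it, then the intrinsics apply), "cam_to_world" (4x4, takes a point from camera to world coordinates); the wrist camera has in their place "mount" (4x4, takes a point from camera to tool coordinates, whose origin is the TCP and whose axes are the flange's). Camera axes: x right, y down, z forward; pixel columns grow to the right and rows downward; lengths in m; the calibration is good to about 2 mm. A picture is of the moment at which its call begins: read the wrist's pose just before it. There is no depth.
A pose or a line that the arm cannot do raises manip.IKError and nothing moves.
- manip.sign_off(): hands the job in, once; it reports no verdict.
Readings, each from a call of its own:
- manip.get_time(): time.
- manip.get_joint_positions(): joint angles.
- manip.get_joint_vel(): joint speeds.
- manip.get_tau(): joint torques, N m.
- manip.get_position(): TCP position.
- manip.get_ee_rot(): TCP orientation.
- manip.get_contact_force(): force on the tool from outside, world axes, zero at the start.
- manip.get_torque(): the same for the moment, N m.
- manip.get_width(): finger opening in m.
Only numpy, scipy, OpenCV 4.12 (cv2) and the standard library are available. Lean on these libraries where they do the work, as an engineer would, in place of code of your own. Each camera call takes 0.05 s, during which the arm holds its last target. There are 200 camera calls.

## Working session

There is one attempt and no reset: what is moved stays moved. The work goes in short steps, each a Python script; the robot and the scene stay as the last script left them, time stands still between calls to the robot, and variables do not carry over. Pictures are saved under pics/ and viewed, on a budget of 10 in all, crops included, one or two more only if the job needs it, and the job is handed in when it is done.

```bash
mkdir -p pics; cat > h.py <<'E'
import numpy as np, cv2
from rig import manip
from scipy.spatial.transform import Rotation as R
def rays(c,px,T=None):
    px=np.atleast_2d(px).astype(float)
    K=np.array([[c['fx'],0,c['cx']],[0,c['fy'],c['cy']],[0,0,1]])
    u=cv2.undistortPoints(px.reshape(-1,1,2),K,np.array([c['k1'],0,0,0.])).reshape(-1,2)
    T=c['cam_to_world'] if T is None else T
    T=np.array(T); d=np.c_[u,np.ones(len(u))]@T[:3,:3].T
    return T[:3,3],d
def onplane(c,px,z,T=None):
    o,d=rays(c,px,T); return o+d*((z-o[2])/d[:,2])[:,None]
def proj(c,P,T=None):
    T=np.array(c['cam_to_world'] if T is None else T)
    p=(np.atleast_2d(P)-T[:3,3])@T[:3,:3]; u=p[:,:2]/p[:,2:]
    u=u*(1+c['k1']*(u**2).sum(1,keepdims=True))
    return u*[c['fx'],c['fy']]+[c['cx'],c['cy']]
def toolT():
    T=np.eye(4);T[:3,:3]=R.from_rotvec(manip.get_ee_rot()).as_matrix();T[:3,3]=manip.get_position();return T
def wrist():
    T=toolT();c=manip.camera('wrist');return c,T@np.array(c['mount'])
def save(n,im): cv2.imwrite('pics/'+n,np.ascontiguousarray(im[:,:,::-1]))
def down(yaw): # tool z down; yaw = world angle of tool y (closing) axis
    y=np.array([np.cos(yaw),np.sin(yaw),0]);z=np.array([0,0,-1.]);x=np.cross(y,z)
    return R.from_matrix(np.c_[x,y,z]).as_rotvec()
E
python3 - <<'E'
from h import *
import pickle
for n in ['top','scene']:
    c=manip.camera(n);save(n+'.png',c['image']);pickle.dump(c,open(n+'.pkl','wb'))
    print(n,{k:c[k] for k in c if k!='image'})
print(manip.get_ee_rot(),manip.get_time())
c=manip.camera('wrist');print(c['mount'],c['fx'],c['k1'])
E
```

```text
top {'fx': 527.1527997223201, 'fy': 527.1527997223201, 'cx': 309.47455396675014, 'cy': 232.8726718813928, 'k1': -0.13779051086280417, 'cam_to_world': array([[ 0.02337959, -0.98957392,  0.14211566,  0.26717047],
       [-0.99962491, -0.02111172,  0.01744506,  0.0072576 ],
       [-0.01426287, -0.14247021, -0.98969632,  1.24156367],
       [ 0.        ,  0.        ,  0.        ,  1.        ]])}
scene {'fx': 490.2101402947396, 'fy': 490.2101402947396, 'cx': 326.99198787887406, 'cy': 239.23488187129234, 'k1': 0.04564335418531472, 'cam_to_world': array([[ 0.55757187,  0.61284982, -0.55993634,  1.02695905],
       [ 0.8299377 , -0.39707031,  0.39184   , -0.37866853],
       [ 0.01780498, -0.68319124, -0.73002241,  0.82295935],
       [ 0.        ,  0.        ,  0.        ,  1.        ]])}
[-3.08550415e+00 -5.83522550e-01  3.76466453e-04] 0.1
[[ 3.98771027e-05 -9.53118645e-01 -3.02596838e-01  7.76002877e-02]
 [ 9.99999968e-01 -3.76946831e-05  2.50513545e-04  4.08754449e-04]
 [-2.50175423e-04 -3.02596839e-01  9.53118613e-01 -1.20600904e-01]
 [ 0.00000000e+00  0.00000000e+00  0.00000000e+00  1.00000000e+00]] 426.7610772718749 -0.08374280052080085
```

View pics/top.png

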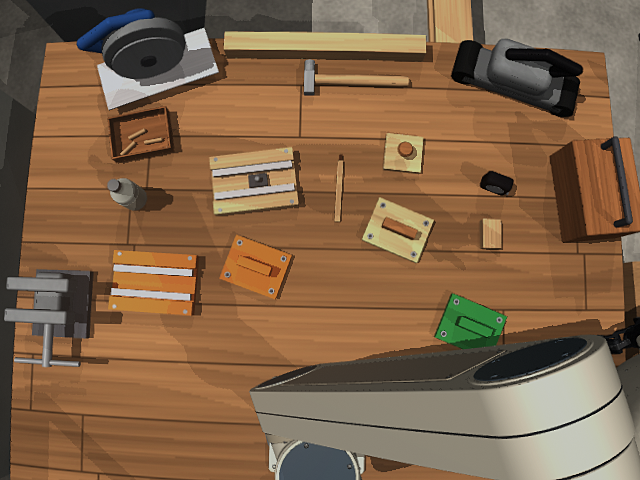

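View pics/scene.png

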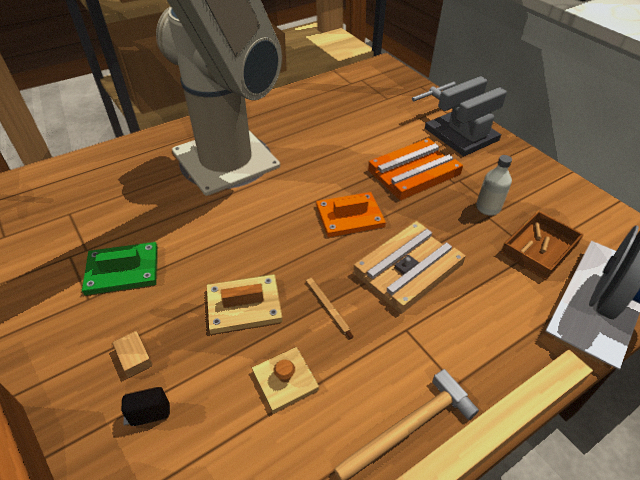

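Plywood plates with a top grip in the top view are:
- (398,230): plywood with a straight bar and four bushes. This is the cover.
- (404,153): plywood with a round knob and no bushes. This is the push pad.
- (257,268) orange and (472,322) green: lookalikes, not meant.

The jig is the plywood one at (256,180), with its pin near (259,179). The orange one at (155,283) is not meant. I'll measure the cover and jig and confirm both in one enlarged crop.

```bash
cat > m.py <<'E'
from h import *
import pickle
c=pickle.load(open('top.pkl','rb'));im=c['image']
hsv=cv2.cvtColor(im,cv2.COLOR_RGB2HSV)
for p in [(375,235),(400,228),(225,200),(230,185),(340,185),(440,250)]: print(p,hsv[p[1],p[0]])
m=cv2.inRange(hsv,(15,40,150),(35,160,255))
def rect(x0,y0,x1,y1,z):
    mm=np.zeros_like(m);mm[y0:y1,x0:x1]=m[y0:y1,x0:x1]
    mm=cv2.morphologyEx(mm,cv2.MORPH_OPEN,np.ones((3,3)))
    pts=np.argwhere(mm)[:,::-1]
    hull=cv2.convexHull(pts.astype(np.float32)).reshape(-1,2)
    w=onplane(c,hull,z)[:,:2]
    (cx,cy),(a,b),an=cv2.minAreaRect((w*1000).astype(np.float32))
    bx=cv2.boxPoints(((cx,cy),(a,b),an))/1000
    ang=np.radians(an)+(np.pi/2 if b>a else 0)
    print('centre',cx,cy,'size',a,b,'long axis deg',np.degrees(ang)%180)
    return bx,np.array([cx,cy])/1000,ang
v=cv2.resize(im[120:290,190:450],None,fx=3,fy=3,interpolation=cv2.INTER_CUBIC)
for r in [(355,190,440,268,.016),(200,140,304,220,.030)]:
    bx,ce,an=rect(*r)
    q=proj(c,np.c_[np.r_[bx,[ce]],np.full(5,r[4])])
    for a in q: cv2.circle(v,tuple(int(t) for t in ((a-[190,120])*3+1)),4,(255,0,0),1)
print('pin',onplane(c,[(259,179)],.043))
save('crop.png',v)
E
python3 m.py
```

```text
(375, 235) [ 27  87 196]
(400, 228) [ 12 162 175]
(225, 200) [ 15 125 184]
(230, 185) [ 22  99 194]
(340, 185) [ 15 126 184]
(440, 250) [ 13 146  94]
centre 456.9213562011719 -178.77880859375 size 139.9578094482422 111.39533996582031 long axis deg 68.13146209716797
centre 565.6740112304688 165.6587371826172 size 140.83236694335938 201.73455810546875 long axis deg 98.15466690063477
pin [[0.56415841 0.14952865 0.043     ]]
```

View pics/crop.png

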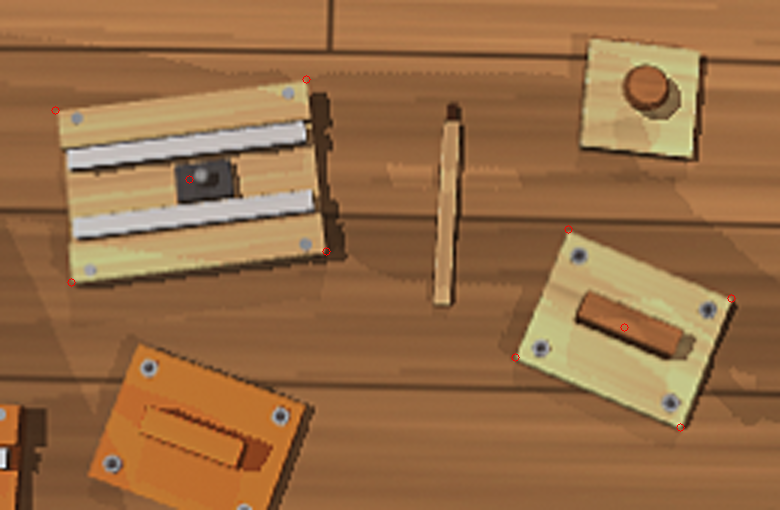

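The crop confirms both. The cover at crop (625,328) has a straight bar and four bushes. The jig at crop (197,180) has its pin tip at about crop (202,174). Next I'll look at each from close by with the wrist camera, pin first and then cover.

```bash
cat > look.py <<'E'
from h import *
import pickle
def best(yaw):
    return yaw
out={}
for n,xy,yaw,z in [('pin',(.566,.153),np.radians(8.15),.167+.02),('cov',(.457,-.179),np.radians(-21.9),.174+.02)]:
    # choose half-turn giving least last-joint angle
    c0=[]
    for y in (yaw,yaw+np.pi):
        q=manip.solve_ik([*xy,z],down(y))
        if q is not None: c0.append((abs(q[5]),y,np.round(q,2)))
    c0.sort(key=lambda t:t[0]);print(n,c0)
    manip.move_to([*xy,z],down(c0[0][1]));manip.hold(.3)
    c,T=wrist();save('w_%s.png'%n,c['image']);pickle.dump((c,T,c0[0][1]),open('w_%s.pkl'%n,'wb'))
    print(manip.get_position(),manip.get_time(),manip.get_contact_force())
a=np.hstack([cv2.imread('pics/w_pin.png')[:,:,::-1],cv2.imread('pics/w_cov.png')[:,:,::-1]])
save('w2.png',cv2.resize(a,(800,300),interpolation=cv2.INTER_AREA))
E
python3 look.py
```

```text
pin [(np.float64(0.10146623030901392), np.float64(0.14224433403753786), array([ 0.24,  0.45,  1.76, -0.  ,  0.93,  0.1 ]))]
[0.5660833  0.15281783 0.18701991] 3.3583 [ 0.28919564 -0.07409292 -0.22531824]
cov [(np.float64(0.01533882933632702), np.float64(-0.38222710618675815), array([-0.4 ,  0.31,  1.97, -0.  ,  0.86, -0.02]))]
[ 0.45726806 -0.17853061  0.19395762] 5.025 [0.1416504  0.27450202 0.08718809]
```

View pics/w2.png

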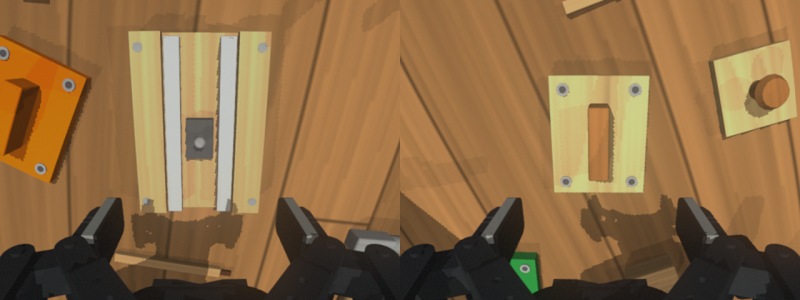

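The pin tip is at about (320,227) in the full-size frame, and the cover's four bushes are clear. I'll get exact values from the bushes, the rails and the pin's bright disc.

```bash
cat > m2.py <<'E'
from h import *
import pickle
# cover: bushes
c,T,_=pickle.load(open('w_cov.pkl','rb'));im=c['image'];hsv=cv2.cvtColor(im,cv2.COLOR_RGB2HSV)
m=cv2.inRange(hsv,(0,0,40),(180,70,255));P=[]
n,l,s,ce=cv2.connectedComponentsWithStats(m)
for i in range(1,n):
    if s[i,4]>40 and 230<ce[i,0]<400 and 120<ce[i,1]<310:
        b=s[i,:2]+s[i,2:4]/2-.5;print('bush',b,s[i,2:5]);P.append(b)
if len(P)==4:
    W=onplane(c,P,.016,T);print(W[:,:2]);print('cover',W.mean(0))
    o=W[np.argsort(W[:,1])]
    d=o[2:].mean(0)-o[:2].mean(0);print('yaw long',np.degrees(np.arctan2(d[1],d[0])),np.linalg.norm(d))
# cover plate hull
m=cv2.inRange(hsv,(18,40,110),(35,140,255));m[:,:225]=0;m[:,430:]=0;m[:100]=0;m[320:]=0
m=cv2.morphologyEx(m,cv2.MORPH_OPEN,np.ones((3,3)))
h=cv2.convexHull(np.argwhere(m)[:,::-1].astype(np.float32)).reshape(-1,2)
print('plate',cv2.minAreaRect((onplane(c,h,.016,T)[:,:2]*1000).astype(np.float32)))
# jig rails
c,T,_=pickle.load(open('w_pin.pkl','rb'));im=c['image'];hsv=cv2.cvtColor(im,cv2.COLOR_RGB2HSV)
m=cv2.inRange(hsv,(0,0,150),(180,40,255));m[:,:240]=0;m[:,400:]=0;m[340:]=0
n,l,s,ce=cv2.connectedComponentsWithStats(m)
for i in range(1,n):
    if s[i,4]>800:
        h=cv2.convexHull(np.argwhere(l==i)[:,::-1].astype(np.float32)).reshape(-1,2)
        print('rail',cv2.minAreaRect((onplane(c,h,.035,T)[:,:2]*1000).astype(np.float32)),s[i])
x0,y0=285,180
v=cv2.resize(im[y0:260,x0:355],None,fx=8,fy=8,interpolation=cv2.INTER_CUBIC)
g=cv2.cvtColor(im,cv2.COLOR_RGB2GRAY);sub=g[205:250,300:340]
print(np.round(sub[::3,::3]))
save('pinc.png',v)
print('pin?',onplane(c,[(320,227)],.043,T))
E
python3 m2.py
```

```text
bush [259. 143.] [ 21  21 349]
bush [376. 143.] [ 21  21 355]
bush [265.  290.5] [ 19  18 259]
bush [370.  290.5] [ 19  18 266]
[[ 0.43842284 -0.11480186]
 [ 0.51321432 -0.14476755]
 [ 0.39725367 -0.217542  ]
 [ 0.47182223 -0.24739075]]
cover [ 0.45517826 -0.18112554  0.016     ]
yaw long 68.0986204884132 0.11066894584081068
plate ((455.3881530761719, -180.86636352539062), (141.11073303222656, 111.73611450195312), 68.15387725830078)
rail ((536.9400634765625, 159.153076171875), (15.58536148071289, 189.12832641601562), 7.874312400817871) [ 261   57   30  281 6617]
rail ((592.4690551757812, 166.86697387695312), (15.819397926330566, 188.5784149169922), 7.99695348739624) [ 347   58   33  280 6525]
[[ 96  95  96  94  93  96  95  93  96  88  88  91  90  86]
 [ 93  95  96  95  95  94  95  96  90  89  90  88  89  87]
 [ 93  92  95  94  94  95  90  89  89  91  88  89  88  85]
 [ 93  92  94  89  89  90  89  89  93  89  91  89  89  85]
 [ 93  91  93  93  89  89  94  96  93  88  90  89  90  88]
 [ 91  90  92  91  83  99 123 116 100  87  91  88  95  91]
 [ 92  91  93  91 110 139 145 145 143  92  94  93  95  92]
 [ 92  91  91  89 137 153 151 155 146 128  97  93  95  91]
 [ 96  94  94  93 133 163 155 150 153 124  94  95  95  94]
 [ 95  94  96  92 118 157 162 159 144 111  98  94  94  92]
 [ 97  97  98  78  77 118 141 138 108  93  93  95  95  90]
 [ 95  99  97  95  78  73  77  75  73  95  95  95  91  89]
 [ 95  95  95  96  82  82  80  74  99  96  97  93  91  89]
 [ 96  94  96  98  95  95  96  97  96  94  96  95  94  90]
 [ 95  96  95  96  94  94  96  96  97  96  93  95  95  89]]
pin? [[0.56654618 0.15413875 0.043     ]]
```

View pics/pinc.png

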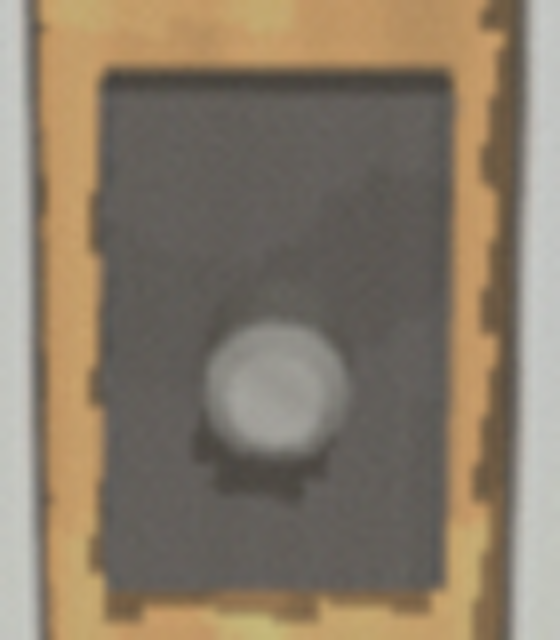

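```bash
cat > g.py <<'E'
from h import *
import pickle
o=down(np.radians(-21.9));x,y=.4552,-.1811
manip.servo_line([x,y,.10],o,.15)
manip.servo_line([x,y,.042],o,.08)
print('f',manip.get_contact_force())
manip.command_gripper(.015,100);print('w',manip.get_width(),manip.get_contact_force())
manip.servo_line([x,y,.13],o,.1);manip.hold(.3)
print('w',manip.get_width(),manip.get_contact_force(),manip.get_position(),manip.get_time())
c,T=wrist();save('lift.png',c['image']);pickle.dump((c,T),open('lift.pkl','wb'))
E
python3 g.py
```

```text
f [ 0.75353785 -0.07744141  0.07400721]
w 0.020677963531373984 [-0.51861715  0.15077697  5.52249697]
w 0.02076944980612245 [ 0.14810338  0.11837092 -2.4450676 ] [ 0.45501049 -0.1810277   0.12959132] 8.6167
```

View pics/lift.png

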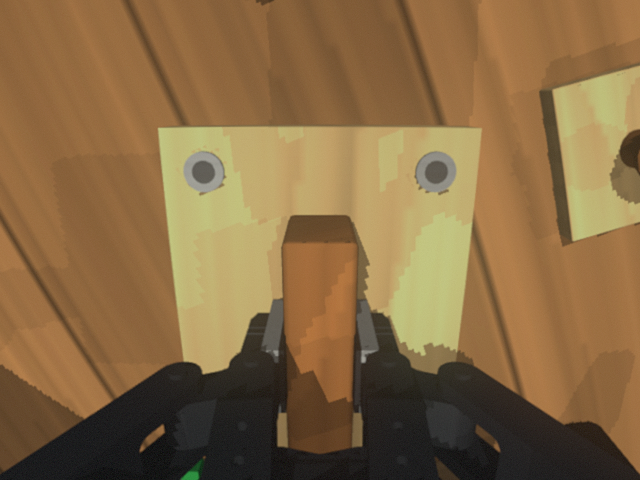

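The cover is held squarely: bar centred between the pads, front bushes at (204,172) and (435,172). I'll work out its offset in the hand from these, then carry it over and lower it in steps while watching the force.

```bash
cat > p.py <<'E'
from h import *
import pickle
c,T=pickle.load(open('lift.pkl','rb'))
cw,Tw,_=pickle.load(open('w_pin.pkl','rb'))
pin=onplane(cw,[(319.4,228.8)],.043,Tw)[0];print('pin',pin)
M=np.array(c['mount'])
b=onplane(c,[(204,172),(435.5,172)],.026,M)  # tool frame, z ahead
d=b[1]-b[0];a=np.arctan2(-d[0],d[1]);mid=b.mean(0)[:2]
e=np.array([d[1],-d[0]])/np.hypot(d[0],d[1]) # +x-ish
cov=mid-.0553*e
print(b,'cov in tool',cov,'yaw err deg',np.degrees(a),'spacing',np.linalg.norm(d))
yaw=np.radians(7.94)  # jig; tool y axis
o=down(yaw);Rm=R.from_rotvec(o).as_matrix()
off=cov.copy(); off[np.abs(off)>.004]=0
xy=pin[:2]-(Rm@np.r_[off,0])[:2];print('target',xy)
np.save('tgt.npy',np.r_[xy,yaw])
manip.move_to([.51,-.02,.16],down(np.radians(-7)))
manip.move_to([*xy,.13],o)
manip.servo_line([*xy,.092],o,.08);manip.hold(.3);f0=np.array(manip.get_contact_force())
print('f0',f0,manip.get_position(),manip.get_width(),manip.get_time())
for z in np.arange(.089,.0769,-.002):
    manip.servo_line([*xy,z],o,.03)
    f=np.array(manip.get_contact_force())-f0;print(round(z,4),manip.get_position()[2],f.round(1),np.round(manip.get_torque(),2))
    if f[2]>12: break
print(manip.get_position(),manip.get_time())
E
python3 p.py
```

```text
pin [0.56633388 0.15288801 0.043     ]
[[ 0.05511448 -0.0394904   0.026     ]
 [ 0.05511962  0.0406059   0.026     ]] cov in tool [-0.00018295  0.0005613 ] yaw err deg -0.0036757392462090227 spacing 0.08009629559084028
target [0.56575269 0.15299167]
f0 [-0.63878638  0.07667221 -2.75278172] [0.56599192 0.15311592 0.09241166] 0.02037948791535355 11.0833
0.089 0.08881561952886134 [0.9 0.1 0.4] [0.01 0.01 0.03]
0.087 0.08681205831307046 [ 0.6 -0.1  0.4] [ 0.01 -0.02 -0.01]
0.085 0.08483844559605999 [0.8 0.1 0.1] [0.01 0.04 0.  ]
0.083 0.08283805252319913 [ 0.2 -0.2 -0.2] [-0.02  0.01  0.04]
0.081 0.08083820640889268 [ 1.  -0.5  0.8] [-0.06  0.   -0.03]
0.079 0.07883711234668665 [0.7 0.4 0.1] [ 0.02 -0.01 -0.02]
0.077 0.07738103756077584 [ 0.3 -0.5  5.3] [-0.04  0.18  0.04]
[0.56607307 0.15306701 0.07738104] 12.8333
```

There was no contact at the pin-top height (TCP 0.085). First force came at 0.077, the rail height, so the socket is over the pin. Now I'll press.

```bash
cat > q.py <<'E'
from h import *
x,y,yaw=np.load('tgt.npy');o=down(yaw)
manip.command_gripper(.015,115)
for z in np.arange(.076,.062,-.001):
    manip.servo_line([x,y,z],o,.02);manip.hold(.1)
    f=np.array(manip.get_contact_force());p=manip.get_position();print(round(z,4),np.round(p,4),f.round(1),np.round(manip.get_torque(),2))
    if f[2]>28: break
manip.hold(.5);print(manip.get_contact_force(),manip.get_position(),manip.get_width(),manip.get_time())
c,T=wrist();save('press.png',c['image'])
s=manip.camera('scene');save('scene2.png',cv2.resize(s['image'][190:340,320:500],None,fx=4,fy=4,interpolation=cv2.INTER_CUBIC))
E
python3 q.py
```

```text
0.076 [0.5661 0.1531 0.0762] [0.  0.5 3.7] [0.01 0.01 0.03]
0.075 [0.5661 0.1531 0.0752] [-0.7  0.2  5.3] [-0.03 -0.01  0.07]
0.074 [0.5661 0.153  0.0743] [-0.5 -0.2  6.5] [-0.03  0.09 -0.01]
0.073 [0.5661 0.1531 0.0734] [0.7 0.4 7.1] [-0.    0.12  0.03]
0.072 [0.5661 0.1531 0.0725] [-1.   0.3  7.8] [-0.03  0.14  0.03]
0.071 [0.5661 0.1531 0.0725] [-3.9 -0.9 18.4] [-0.17  0.75  0.03]
0.07 [0.5661 0.153  0.0725] [-6.7 -1.8 27.6] [-0.28  1.32  0.03]
0.069 [0.5661 0.1531 0.0724] [-10.   -1.6  38.5] [-0.43  1.86  0.04]
[-9.47316674 -3.18276584 38.25062209] [0.56609545 0.15307438 0.07243641] 0.02036143487046353 16.35
```

View pics/press.png

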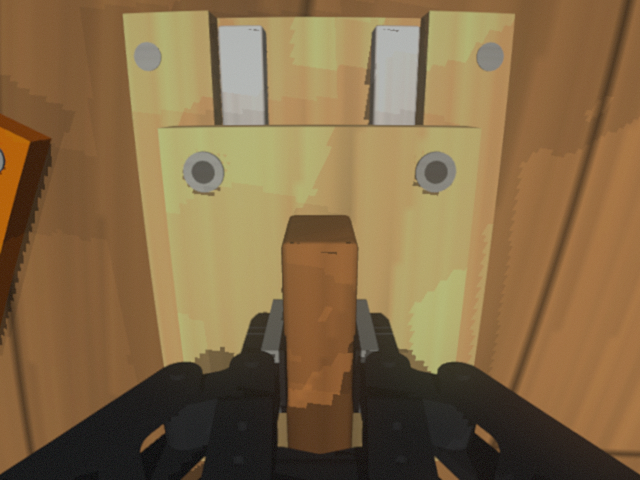

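View pics/scene2.png

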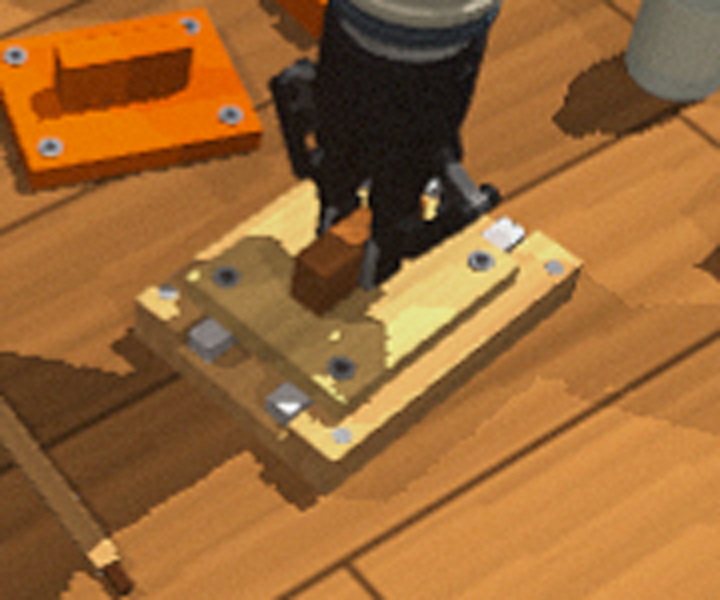

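Both views show the cover flat on the lands, square to the jig, with the rails down flush. The bushes are still at (204,172) and (435,172), so nothing slipped. Travel stopped at TCP 0.0725 with force rising sharply, which is a hard stop. 38 N is more than needed, so I'll ease to about 27 N and hand in.

```bash
python3 - <<'E'
from h import *
x,y,yaw=np.load('tgt.npy')
manip.servo_line([x,y,.0701],down(yaw),.02);manip.hold(.5)
print(manip.get_contact_force(),manip.get_position(),manip.get_width(),manip.get_time())
manip.sign_off()
E
```

```text
[-6.39700642 -2.50737599 27.24925409] [0.56611537 0.15307506 0.07247841] 0.020280858134346335 17.2
the job is handed in; nothing more can be done
```

I fitted the plywood cover with the straight bar onto the plywood jig, pressed it fully home, and handed the job in after 17.2 s. The arm is still gripping the cover and pressing down with about 27 N.

- **On the pin:** lowering met no force at the pin-top height. First contact came at the rail height (underside about 35 mm), so the socket went over the pin.
- **Fully home:** the rails then gave way to a hard stop about 5 mm lower (underside about 30 mm). The wrist and scene pictures show the cover flat on the lands and square to the jig, with the rails flush.
- **Grip:** the cover did not slip in the fingers during pressing.
- **Press force:** it briefly reached about 38 N at the wrist before I eased it back.
- **Disagreement:** the top and wrist cameras differed by about 3 mm on positions. I relied on the wrist camera for both the cover and the pin, and the fit went in cleanly.
- **Other items:** I noticed no contact with anything else on the bench, but I did not check every item again at the end.

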